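# Load the bonding press and fit its handle

## Task

Slide the tray with the phone lying in it fully home into the press, and fit the red handle onto the press's square spindle so that it sits right down on the shoulder. The phone must stay in its tray, and the jar, the spray bottle and the dropper bottle must be left standing where they are.

Things in the scene. Friction and masses are not known exactly. Their poses are not given: they have to be found in the camera images.
- press: Blue and grey press fixed to the bench: a tunnel standing on the bench top. Origin: on the bench below the spindle axis; x points from mouth to back, z up. Outside 117 mm wide (low feet to y = +-81 mm), back at x = +86 mm, top plate at z = 60 mm.
- press_mouth (a point): Middle of the sill of the tunnel's mouth, on the bench 70 mm in front of the press's origin, axes as the press. The tunnel is 89 mm wide, 46 mm high and 144 mm deep to its closed back wall. Two flared sheet-steel guides, 24 mm high, reach 28 mm out of the mouth, to 60 mm either side of its middle.
- pillar_top (a point): Top centre, 112 mm above the bench, of a steel pillar of 18 mm diameter on the press, 65 mm behind the spindle. A handle fitted with its bar pointing along the press (front to back) would strike it; with the bar nearer crosswise (the press's y) than lengthwise it always clears.
- spindle_top (a point): Centre of the top (98 mm up) of the press's upright square steel spindle: 18 x 18 mm, flats square to this point's x and y, standing 26 mm above a round shoulder of 40 mm diameter at z = 72 mm; top 4 mm taper to 13 mm. It turns stiffly (0.05 N m) about the vertical and starts up to 0.6 rad from the press's axes.
- handle_mid (a point): Handle with red hub: centre of the hub, 18 mm above its underside. Hub 40 (x) x 36 (y) x 36 mm high, with a square 20 x 20 mm bore upright right through it, flats along x and y. A bar along x, 12 mm thick, 24 mm above the underside, ends in balls of 22 mm; 170 mm over all. Stands upright on the bench, 0.3 kg, balanced. Fully seated this point is 90 mm above the bench.
- tray_tab (a point): Centre of the tray's black upright pull tab: 36 mm long (x), 12 mm thick (y), 4 to 52 mm above the bench (this point 28 mm). x points along the tray to its far end, at the start roughly towards the press. Fully home this point is at x = -141 mm, y = 0 in the press's frame, axes parallel.
- tray_mid (a point): Middle of the loose aluminium tray (its underside, on the bench), 140 mm from the tab along x; axes as the tab's. Tray 150 x 84 mm, rim 12 mm high, floor 3 mm, about 0.3 kg; a flat neck 30 mm wide and 4 mm high joins it to the tab. Fully home its far rim touches the tunnel's back wall.
- phone_mid (a point): Centre of the phone that lies flat in the tray (138 x 68 x 8 mm, 0.17 kg) with about 2 mm play to the ends and 4 mm to the sides.
- jar_mid (a point): Clear jar with yellow lid, 56 mm diameter, 70 mm high; half-way up on its axis. A bystander.
- spray_mid (a point): White spray bottle, 29 mm diameter, 109 mm high; half-way up on its axis. A bystander.
- dropper_mid (a point): Brown dropper bottle, 34 mm diameter, 102 mm high, beside the press; half-way up on its axis. A bystander.

How it is judged:
By the outcome, as a careful person would: the job done as asked, in the order asked, and still so for the second after the job is handed in, with the robot touching nothing.
It also fails if it takes over 72 s, if anything falls off the work surface, if the arm or the gripper's body presses on something with over 40 N, if the wrist force passes 120 N, or if a joint passes its speed limit or range.

## Robot

A 6-joint arm with a two-finger parallel gripper is mounted at the origin on a cart in front of the work surface, level with it; the furniture and walls round the work are solid. World frame = base frame: x ahead of the robot, y to its left, z up, the work surface at z = 0. Lengths are in m, angles in degrees, forces in N, time in s.
With the tool pointing down it reaches from about 0.375 to 0.9 m from the base axis. Payload 3.1 kg.
Tool frame: the origin (TCP) lies where the fingers leave the gripper's body, on its centre line; the fingertips stand 70 mm ahead of it and the grasp point (between the pads) lies 51 mm ahead of it; z points along the fingers, y is the line along which they close (so a half turn about z gives the same grasp; the last joint's range is limited). The gripper opens to 87 mm and grips with 3 to 60 N. Pads are 19 mm wide; open, the fingers measure 117 mm over their backs; the gripper's body (75 mm by 190 mm) begins 51 mm behind the grasp point.
Start: joints at [59.444, 30.224, 82.088, -0, 67.689, -10.227], TCP at [0.217, 0.586, 0.292] pointing down, gripper open.
Joint ranges: [-176.69, 176.69], [-43.24, 126.21], [12.49, 139.97], [-82, 262], [0, 151.66], [-163.58, 163.58]. Speed limits (degrees/s): [159.86, 159.86, 180, 180, 180, 180].

## Interface

Orientations are given as a 3x3 rotation matrix whose columns are the frame's x, y, z axes.
In Python, from rig import readout, capture, calibration, bot, look_for gives the robot as it stands. The module is installed in compiled form; this text tells all that it offers.
- The arm moves only by the shell command python3 -m pendant 'ROWS'. ROWS is JSON, a list of rows, each a list of 7 numbers: the shift along the tool's x, y, z normalised to -1 to 1, where 1 is 200 mm, then the turn, a rotation vector about the tool's x, y, z normalised to -1 to 1, where 1 is 180 degrees, then the closure, from -1 (fully open) to 1 (shut). In form: [[dx, dy, dz, ax, ay, az, grip], ...]. A call has 1 to 8 rows; each row is the pose to reach, as a shift and turn from the pose commanded when the call began, along the tool's axes at that moment, turning the shorter way round; what a row does not reach only later rows make up. A row lasts 1/10 s, in which the tool goes at most 50 mm and 8.59 degrees, less where a joint would pass 70% of its speed; a pose out of reach is approached as far as the arm can. A call with a number of a shift or a turn outside -1 to 1 is refused whole. A call with a gripper value outside its range is refused whole. The fingers move at their own pace and stop on an object; the grip force is fixed at half the most. Time passes only in rows, so rows that repeat a pose let the fingers close. It gives the time, the measured TCP pose, the force, the opening and the grip force at its end, in the units of the state.
- readout.read_state(): the state, without advancing time (a new reading comes with each control period).
- capture(name): name is "side" or "top"; returns (picture, depth): 400x640x3 uint8, red, green, blue; 400x640 float32, m along the optical axis (not along the pixel's ray), 0 where there is no reading.
- calibration(name): a dict with "mtx" (3x3 intrinsics, pixels), "T" (4x4, takes a point from camera to world coordinates). Camera axes: x right, y down, z forward; pixel columns grow to the right and rows downward; lengths in m; the calibration is good to about 2 mm. A picture is of the moment at which its call begins. calibration takes no time and is no camera call.
- bot.hand_in(): hands the job in; it is judged then, once.
Trained networks look in the newest picture that a camera, given by its name, has taken for a name from the list of things; names that differ only in an ending like _2 or _b are one class to them, and where a whole thing is asked for, a point or a joint stands for the part that bears it (a point fixed in the world has none). Each returns a list of dicts, best first, with "conf" (0 to 1); they miss things now and then, are a little off and sometimes report something else, mostly with a low value. They report only what shows in the picture. A call takes as long as a camera call.
- look_for(thing, camera): "extent" ([left, top, right, bottom] in pixels, round what is visible of it).
The state is a dict: "time_s": time; "joint_positions": joint angles; "qvel": joint speeds; "tau": joint torques, N m; "position": TCP position; "tcp_rot": TCP orientation; "force": force on the tool from outside, world axes, zero at the start; "moment": the same for the moment, N m; "opening": opening from 0.0 (shut) to 1.0 (fully open); "grasp_force": force on a finger pad.
Only numpy, scipy, OpenCV 4.12 (cv2) and the standard library are available. Lean on these libraries where they do the work, as an engineer would, in place of code of your own. Each camera call takes 0.05 s, during which the arm holds its last target. There are 200 camera calls.

## Working session

There is one attempt and no reset: what is moved stays moved. The work goes in short steps, Python scripts to look and compute and a shell command to move; the robot and the scene stay as the last step left them, time stands still between calls to the robot, and variables do not carry over. Pictures are saved under pics/ and viewed, at most 10 in all, crops included, and the job is handed in when it is done.

```bash
mkdir -p pics
cat > h.py <<'E'
import numpy as np, cv2
from rig import readout, capture, calibration, bot, look_for
def cloud(name):
    p,d=capture(name); c=calibration(name); K=c["mtx"];T=np.array(c["T"]);K=np.array(K)
    v,u=np.mgrid[0:d.shape[0],0:d.shape[1]]
    P=np.stack([(u-K[0,2])/K[0,0]*d,(v-K[1,2])/K[1,1]*d,d],-1)@T[:3,:3].T+T[:3,3]
    P[d==0]=np.nan
    return p,d,P
E
python3 - <<'E'
from h import *
for n in("top","side"):
    p,d,P=cloud(n); cv2.imwrite(f"pics/{n}0.png",p[:,:,::-1]); np.savez(f"{n}0.npz",p=p,P=P)
    print(n,np.round(np.array(calibration(n)["T"]),3).tolist())
    for t in["press","handle_mid","tray_tab","tray_mid","phone_mid","spindle_top","pillar_top","jar_mid","spray_mid","dropper_mid"]:
        r=look_for(t,n)
        for q in r[:1]:
            e=np.array(q["extent"]).astype(int); m=P[max(e[1],0):e[3]+1,max(e[0],0):e[2]+1].reshape(-1,3)
            u,v=(e[0]+e[2])//2,(e[1]+e[3])//2
            print(t,round(q["conf"],2),e,np.round(P[v,u],3))
print(readout.read_state())
E
```

```text
top [[0.008, -0.993, 0.114, 0.38], [-1.0, -0.01, -0.012, 0.016], [0.013, -0.114, -0.993, 1.287], [0.0, 0.0, 0.0, 1.0]]
press 0.57 [253 174 305 214] [0.521 0.129 0.098]
handle_mid 0.65 [380 156 428 172] [ 0.644 -0.303  0.   ]
tray_tab 0.6 [353 190 420 219] [ 0.5   -0.234  0.014]
tray_mid 0.69 [351 192 424 220] [ 0.493 -0.238  0.013]
phone_mid 0.93 [355 195 392 217] [ 0.493 -0.19   0.008]
pillar_top 0.88 [249 170 308 218] [0.522 0.132 0.096]
jar_mid 0.51 [195 212 212 223] [0.447 0.38  0.064]
spray_mid 0.49 [342 144 351 154] [ 0.672 -0.088  0.099]
side [[0.938, -0.213, 0.273, 0.179], [-0.346, -0.613, 0.711, -0.945], [0.016, -0.761, -0.649, 0.976], [0.0, 0.0, 0.0, 1.0]]
press 0.92 [259 154 316 219] [0.51  0.116 0.063]
handle_mid 0.97 [370 266 422 320] [ 0.637 -0.307  0.036]
tray_tab 0.69 [289 255 362 333] [ 0.488 -0.238  0.013]
tray_mid 0.57 [291 254 364 332] [ 0.494 -0.235  0.011]
phone_mid 0.93 [294 255 345 307] [ 0.49  -0.193  0.009]
spindle_top 0.59 [262 151 319 220] [0.518 0.114 0.066]
pillar_top 0.7 [262 155 315 221] [0.511 0.111 0.059]
jar_mid 0.63 [233 132 249 163] [0.439 0.363 0
[... 180 characters left out ...]
.76884679e+01, -1.02271237e+01]), 'qvel': array([ 4.94349116e-05, -3.60006358e-02, -1.58233288e-02, -1.15420174e-02,
       -1.63027103e-02, -6.84954477e-03]), 'tau': array([-1.56078950e-03, -4.40029120e+01, -1.76985025e+01,  6.32213429e-02,
        5.03014773e-02, -2.32047614e-05]), 'position': array([0.21710983, 0.58605427, 0.29223421]), 'tcp_rot': array([[-9.37709148e-01,  3.47421291e-01,  1.34360840e-05],
       [ 3.47421291e-01,  9.37709148e-01, -3.13140332e-05],
       [-2.34783008e-05, -2.46954738e-05, -9.99999999e-01]]), 'force': array([-0.67548359, -0.41423639, -0.17325766]), 'moment': array([-0.04809224, -0.02256415, -0.05159351]), 'grasp_force': 0.0, 'opening': 1.0001252247208754}
```

Run:
```python
from h import *
a=np.load("top0.npz");b=np.load("side0.npz")
A=cv2.resize(a["p"][130:240,180:440],None,fx=3,fy=3,interpolation=cv2.INTER_CUBIC)[:,:780]
B=cv2.resize(b["p"][120:345,220:440],None,fx=1.15,fy=1.15,interpolation=cv2.INTER_CUBIC)
o=np.zeros((600,780,3),np.uint8);o[:330]=A;o[335:335+B.shape[0],:B.shape[1]]=B
C=cv2.resize(b["p"][145:225,250:330],None,fx=3.2,fy=3.2);o[335:335+C.shape[0],300:300+C.shape[1]]=C
cv2.imwrite("pics/m1.png",o[:,:,::-1])
def show(n,m):
    q=m.reshape(-1,3)
    print(n,len(q),end=' ')
    if len(q)>4:
        (c,s,an)=cv2.minAreaRect((q[:,:2]*1000).astype(np.float32));print(np.round(c,1),np.round(s,1),round(an,1),"z",np.round(np.median(q[:,2]),4))
    else: print()
for nm,D in(("top",a),("side",b)):
    P=D["P"]
    def box(x0,x1,y0,y1,z0,z1): return P[(P[...,0]>x0)&(P[...,0]<x1)&(P[...,1]>y0)&(P[...,1]<y1)&(P[...,2]>z0)&(P[...,2]<z1)]
    print(nm)
    show("plate",box(.42,.62,.02,.25,.054,.066))
    show("shoulder",box(.42,.62,.02,.25,.068,.078))
    show("spindle",box(.42,.62,.02,.25,.090,.102))
    show("pillar",box(.42,.62,.02,.25,.106,.118))
    show("rim",box(.40,.60,-.30,-.1,.0095,.016))
    show("traylow",box(.40,.60,-.30,-.1,.005,.016))
    show("tab",box(.40,.60,-.40,-.1,.042,.058))
    show("hand",box(.55,.75,-.42,-.2,.015,.05))
    show("handbar",box(.55,.75,-.42,-.2,.022,.033))
    show("hub",box(.55,.75,-.42,-.2,.033,.042))
    show("jar",box(.38,.5,.32,.43,.06,.08))
    show("spray",box(.6,.75,-.15,-.03,.095,.12))
    show("dropper",box(.36,.45,.15,.24,.03,.12))
```

```text
top
plate 1409 [498.2 151.3] [156.2 171.8] 76.6 z 0.0596
shoulder 93 [533.6 159.1] [93.5 44.5] 64.0 z 0.071
spindle 36 [529.7 161.5] [70.7 18.5] 73.3 z 0.0961
pillar 26 [537.6 200.3] [16.1 13.6] 44.9 z 0.1108
rim 619 [ 518.8 -199.8] [130.2 172.2] 10.0 z 0.0118
traylow 1002 [ 496.2 -201. ] [185.3 197.5] 0.5 z 0.0105
tab 41 [ 516.7 -329.7] [11.7 34. ] 10.4 z 0.0508
hand 318 [ 673.5 -324.4] [120.3 223.5] 54.9 z 0.0318
handbar 157 [ 658.7 -328.3] [ 64.6 236.9] 31.8 z 0.029
hub 122 [ 658.9 -328.1] [ 60.6 236.5] 32.8 z 0.0363
jar 202 [447.8 382.5] [48.4 49.8] 43.2 z 0.0693
spray 22 [679.6 -91.1] [14.9 12.4] 0.9 z 0.1064
dropper 92 [407.6 199.7] [30.  31.7] 1.3 z 0.0631
side
plate 1240 [522.8 144.1] [161.6 117.5] 76.8 z 0.0611
shoulder 110 [520.7 166. ] [ 53.8 111. ] 5.8 z 0.072
spindle 65 [527.9 166.6] [86.1 18.1] 76.2 z 0.0967
pillar 28 [535.8 198.9] [18.1 18. ] 41.0 z 0.1113
rim 1364 [ 494.5 -206.6] [ 86.3 182. ] 9.4 z 0.0122
traylow 1818 [ 499.7 -201.6] [199.1 195.6] 0.9 z 0.0114
tab 104 [ 514.8 -330.2] [12.6 37. ] 11.9 z 0.0509
hand 634 [ 652.2 -286.3] [119.  156.1] 38.2 z 0.031
handbar 334 [ 636.1 -298.8] [ 36.2 167.9] 19.5 z 0.0291
hub 238 [ 638.6 -298.6] [ 38.6 164.3] 14.5 z 0.0363
jar 164 [445.4 382.2] [52.9 51.7] 62.2 z 0.0702
spray 41 [678.3 -94.6] [13.2 15. ] 81.9 z 0.1033
dropper 209 [405.4 194.1] [33.2 28.1] 2.6 z 0.0597
```

View pics/m1.png

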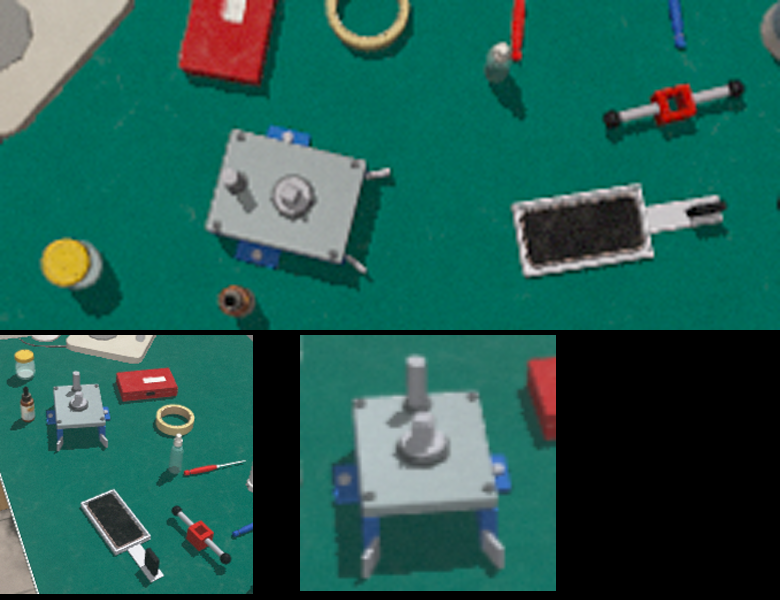

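The top view (3x crop) shows the press with its spindle at (293,195), its pillar at (235,180) and its mouth facing right. The tray is at (580,230), its tab at (708,208) and the handle hub at (675,103). This agrees with the cloud: press yaw is about 76.7° with its origin near (0.521, 0.136), and the tab is near (0.516, -0.330) at a yaw of about 100.5°.

```bash
cat > go.py <<'E'
import sys; from h import *
# args: x y z yaw(of tool y, deg) -> row numbers from the current pose
s=readout.read_state();R=s["tcp_rot"];x,y,z,w=map(float,sys.argv[1:5])
d=R.T@(np.array([x,y,z])-s["position"])/.2
yaw=np.degrees(np.arctan2(R[1,1],R[0,1]));a=-((w-yaw+180)%360-180)
print("t",round(s["time_s"],2),"pos",np.round(s["position"],4),"yaw",round(yaw,2),"F",np.round(s["force"],1),"row",np.round(d,4),"az",round(a/180,4))
E
python3 go.py .5 .15 .25 40; python3 -c "
from h import *
a=np.load('top0.npz')
K=calibration('top')['mtx'];print(K)"
```

```text
t 1.1 pos [0.2171 0.5861 0.2922] yaw 69.67 F [-0.7 -0.4 -0.2] row [-2.0838 -1.553   0.2113] az 0.1648
[[370.1181516    0.         318.26031747]
 [  0.         370.1181516  195.81153937]
 [  0.           0.           1.        ]]
```

```bash
python3 -m pendant '[[-1,-0.75,0,0,0,0,-1],[-1,-0.75,0,0,0,0,-1],[-1,-0.75,0,0,0,0,-1],[-1,-0.75,0,0,0,0,-1],[-1,-0.75,0,0,0,0,-1],[-1,-0.75,0,0,0,0,-1]]'; python3 -m pendant '[[-1,-0.75,0,0,0,0,-1],[-1,-0.75,0,0,0,0,-1],[-1,-0.75,0,0,0,0,-1],[-1,-0.75,0,0,0,0,-1],[-1,-0.75,0,0,0,0,-1],[-1,-0.75,0,0,0,0,-1]]'; python3 go.py .515 -.33 .2 10.5
```

```text
time_s: 1.7
position: [0.3557, 0.3718, 0.2924]
tcp_rot: [[-0.935, 0.354, 0.001], [0.354, 0.935, -0.002], [-0.002, -0.001, -1.0]]
force: [-0.4, 0.6, 0.2]
opening: 1.003
grasp_force: 0.0
time_s: 2.3
position: [0.4922, 0.1619, 0.2927]
tcp_rot: [[-0.935, 0.353, 0.005], [0.353, 0.935, -0.001], [-0.005, 0.001, -1.0]]
force: [-0.7, 0.7, 0.5]
opening: 1.008
grasp_force: 0.0
t 2.3 pos [0.4922 0.1619 0.2927] yaw 69.31 F [-0.7  0.7  0.5] row [-0.9733 -2.2609  0.467 ] az 0.3267
```

```bash
python3 -m pendant '[[-0.43,-1,0.1,0,0,0.328,-1],[-0.43,-1,0.1,0,0,0.328,-1],[-0.43,-1,0.1,0,0,0.328,-1],[-0.43,-1,0.1,0,0,0.328,-1],[-0.43,-1,0.1,0,0,0.328,-1],[-0.43,-1,0.1,0,0,0.328,-1],[-0.43,-1,0.1,0,0,0.328,-1]]'; python3 go.py .5155 -.33 .2 10.5
```

```text
time_s: 3.0
position: [0.4992, -0.0513, 0.2721]
tcp_rot: [[-0.178, 0.984, -0.0], [0.984, 0.178, 0.001], [0.001, -0.0, -1.0]]
force: [-0.2, -0.4, 0.9]
opening: 1.0
grasp_force: 0.0
t 3.0 pos [ 0.4992 -0.0513  0.2721] yaw 10.23 F [-0.2 -0.4  0.9] row [-1.3862 -0.167   0.3593] az -0.0015
```

```bash
python3 -m pendant '[[-1,-0.1,0.1,0,0,0,-1],[-1,-0.1,0.1,0,0,0,-1],[-1,-0.1,0.1,0,0,0,-1],[-1,-0.1,0.1,0,0,0,-1],[-1,-0.1,0.1,0,0,0,-1]]'; python3 go.py .5155 -.33 .081 10.5
python3 - <<'E'
from h import *
# handle, press spindle measurements from saved + new pictures (side: handle)
b=np.load("side0.npz");P=b["P"];p=b["p"].astype(int)
red=(p[...,0]>110)&(p[...,1]<60)&(p[...,2]<60)&(np.abs(P[...,0]-.64)<.1)&(np.abs(P[...,1]+.3)<.1)
q=P[red&(P[...,2]>.031)];print(len(q),np.nanmean(q,0),cv2.minAreaRect((q[:,:2]*1e3).astype(np.float32)))
q=P[(np.abs(P[...,0]-.64)<.12)&(np.abs(P[...,1]+.3)<.12)&(P[...,2]>.02)&(P[...,2]<.045)&(P[...,0]>.6)]
print(cv2.minAreaRect((q[:,:2]*1e3).astype(np.float32)))
E
```

```text
time_s: 3.5
position: [0.518, -0.2569, 0.252]
tcp_rot: [[-0.18, 0.984, 0.003], [0.984, 0.18, -0.004], [-0.004, 0.002, -1.0]]
force: [0.8, 0.3, 0.7]
opening: 1.003
grasp_force: 0.0
t 3.5 pos [ 0.518  -0.2569  0.252 ] yaw 10.38 F [0.8 0.3 0.7] row [-0.3537 -0.0803  0.8562] az -0.0006
151 [ 0.63598818 -0.29897543  0.03672031] ((637.2734985351562, -297.9759826660156), (35.93449020385742, 41.149688720703125), 13.862964630126953)
((637.715087890625, -298.484375), (39.97370147705078, 166.34288024902344), 7.823362350463867)
```

```bash
python3 -m pendant '[[-0.25,-0.05,0.25,0,0,0,-1],[-0.354,-0.08,0.4,0,0,0,-1],[-0.354,-0.08,0.6,0,0,0,-1],[-0.354,-0.08,0.75,0,0,0,-1],[-0.354,-0.08,0.85,0,0,0,-1],[-0.354,-0.08,0.85,0,0,0,-1]]'; python3 go.py .5155 -.33 .081 10.5
```

```text
time_s: 4.1
position: [0.5127, -0.3213, 0.0791]
tcp_rot: [[-0.185, 0.983, -0.005], [0.983, 0.185, 0.005], [0.006, -0.004, -1.0]]
force: [-0.1, -0.1, -0.8]
opening: 1.0
grasp_force: 0.0
t 4.1 pos [ 0.5127 -0.3213  0.0791] yaw 10.69 F [-0.1 -0.1 -0.8] row [-0.0451  0.0055 -0.0096] az 0.001
```

```bash
python3 -m pendant '[[0,0,0,0,0,0,0.8],[0,0,0,0,0,0,1],[0,0,0,0,0,0,1],[0,0,0,0,0,0,1],[0,0,0,0,0,0,1]]'; python3 go.py .4454 -.1848 .081 -13.3
```

```text
time_s: 4.6
position: [0.514, -0.3246, 0.0832]
tcp_rot: [[-0.184, 0.983, 0.001], [0.983, 0.184, -0.001], [-0.001, 0.001, -1.0]]
force: [-0.3, 0.4, 1.2]
opening: 0.629
grasp_force: 0.0
t 4.6 pos [ 0.514  -0.3246  0.0832] yaw 10.63 F [-0.3  0.4  1.2] row [ 0.7505 -0.2081  0.0097] az 0.1329
```

```bash
python3 -m pendant '[[0,0,0,0,0,0,1],[0,0,0,0,0,0,1],[0,0,0,0,0,0,1],[0,0,0,0,0,0,1],[0,0,0,0,0,0,1],[0,0,0,0,0,0,1],[0,0,0,0,0,0,1],[0,0,0,0,0,0,1]]'; python3 go.py .4454 -.1848 .081 -13.3
```

```text
time_s: 5.4
position: [0.514, -0.3244, 0.0822]
tcp_rot: [[-0.184, 0.983, 0.001], [0.983, 0.184, 0.0], [-0.0, 0.001, -1.0]]
force: [1.6, 1.2, -1.1]
opening: 0.136
grasp_force: 29.9
t 5.4 pos [ 0.514  -0.3244  0.0822] yaw 10.59 F [ 1.6  1.2 -1.1] row [ 0.7491 -0.209   0.0056] az 0.1327
```

```bash
python3 -m pendant '[[0.03,-0.01,0,0,0,0.007,1],[0.08,-0.02,0,0,0,0.017,1],[0.14,-0.04,0,0,0,0.028,1],[0.2,-0.055,0,0,0,0.04,1],[0.26,-0.07,0,0,0,0.05,1],[0.32,-0.09,0,0,0,0.06,1],[0.36,-0.1,0,0,0,0.066,1],[0.375,-0.105,0,0,0,0.068,1]]'; python3 go.py .4454 -.1848 .082 -13.3
```

```text
time_s: 6.2
position: [0.4786, -0.2538, 0.0822]
tcp_rot: [[0.028, 1.0, -0.001], [1.0, -0.028, 0.0], [0.0, -0.001, -1.0]]
force: [0.3, -1.0, -2.9]
opening: 0.137
grasp_force: 29.9
t 6.2 pos [ 0.4786 -0.2538  0.0822] yaw -1.6 F [ 0.3 -1.  -2.9] row [ 0.3403 -0.1756  0.0014] az 0.065
```

```bash
python3 -m pendant '[[0.03,-0.02,0,0,0,0.008,1],[0.08,-0.04,0,0,0,0.018,1],[0.13,-0.07,0,0,0,0.028,1],[0.18,-0.095,0,0,0,0.038,1],[0.23,-0.12,0,0,0,0.048,1],[0.28,-0.145,0,0,0,0.058,1],[0.31,-0.16,0,0,0,0.065,1],[0.31,-0.16,0,0,0,0.065,1]]'; python3 go.py .4454 -.1848 .082 -13.3
python3 - <<'E'
from h import *
for n in("top","side"):
    p,d,P=cloud(n); np.savez(f"{n}1.npz",p=p,P=P)
    if n=="top": A=cv2.resize(p[150:250,230:400],None,fx=3,fy=3,interpolation=cv2.INTER_CUBIC)
    else: B=cv2.resize(p[140:300,230:360],None,fx=1.8,fy=1.8,interpolation=cv2.INTER_CUBIC)
o=np.zeros((600,520,3),np.uint8);o[:300,:510]=A;o[305:305+B.shape[0],:B.shape[1]]=B
cv2.imwrite("pics/m2.png",o[:,:,::-1])
E
```

```text
time_s: 7.0
position: [0.4484, -0.1907, 0.0822]
tcp_rot: [[0.231, 0.973, -0.001], [0.973, -0.231, 0.001], [0.001, -0.001, -1.0]]
force: [0.9, 1.4, -2.9]
opening: 0.135
grasp_force: 29.9
t 7.0 pos [ 0.4484 -0.1907  0.0822] yaw -13.33 F [ 0.9  1.4 -2.9] row [ 0.0252 -0.0213  0.0011] az -0.0002
```

View pics/m2.png

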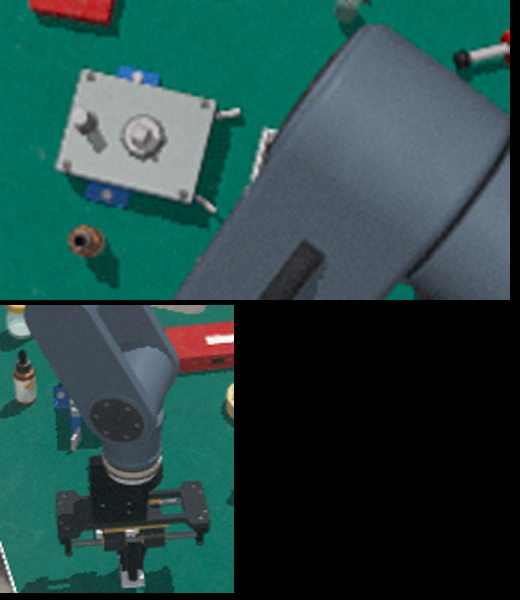

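The top crop shows the mouth guides at (230,113) and (207,205), with the tray's front rim between them at about (262,150); the arm hides the rest. The tray is aligned apart from being 4 mm off sideways, so I'll correct that while pushing in.

```bash
python3 -m pendant '[[0.02,-0.012,0,0,0,0,1],[0.06,-0.022,0,0,0,0,1],[0.1,-0.022,0,0,0,0,1],[0.15,-0.022,0,0,0,0,1],[0.2,-0.022,0,0,0,0,1],[0.25,-0.022,0,0,0,0,1],[0.3,-0.022,0,0,0,0,1],[0.34,-0.022,0,0,0,0,1]]'; python3 go.py .4889 -.001 .082 -13.3
python3 - <<'E'
from h import *
a=np.load("top1.npz");P=a["P"]
q=P[(abs(P[...,2]-.0118)<.003)&(P[...,1]>-.06)&(P[...,1]<.08)&(P[...,0]>.42)&(P[...,0]<.62)];print(len(q),np.round(q[::4]*1e3))
E
```

```text
time_s: 7.9
position: [0.4605, -0.1233, 0.0822]
tcp_rot: [[0.229, 0.973, -0.0], [0.973, -0.229, 0.0], [0.0, -0.0, -1.0]]
force: [-0.9, -1.5, -2.1]
opening: 0.137
grasp_force: 29.9
t 7.9 pos [ 0.4605 -0.1233  0.0822] yaw -13.26 F [-0.9 -1.5 -2.1] row [ 0.628  -0.0019  0.0012] az 0.0002
26 [[554.  43.  10.]
 [533.   2.  10.]
 [523.   5.   9.]
 [516.   1.  11.]
 [509.   1.  10.]
 [498.   5.  12.]
 [484.  12.  15.]]
```

```bash
python3 -m pendant '[[0.03,0,0,0,0,0,1],[0.08,0,0,0,0,0,1],[0.13,0,0,0,0,0,1],[0.18,0,0,0,0,0,1],[0.23,0,0,0,0,0,1],[0.28,0,0,0,0,0,1],[0.33,0,0,0,0,0,1],[0.36,0,0,0,0,0,1]]'; python3 go.py .4889 -.001 .082 -13.3
```

```text
time_s: 8.7
position: [0.477, -0.0534, 0.0822]
tcp_rot: [[0.229, 0.973, -0.0], [0.973, -0.229, 0.0], [0.0, -0.0, -1.0]]
force: [-0.7, -2.2, -2.6]
opening: 0.136
grasp_force: 29.9
t 8.7 pos [ 0.477  -0.0534  0.0822] yaw -13.26 F [-0.7 -2.2 -2.6] row [ 0.2686 -0.0022  0.0012] az 0.0002
```

```bash
python3 -m pendant '[[0.03,0,0,0,0,0,1],[0.07,0,0,0,0,0,1],[0.11,0,0,0,0,0,1],[0.14,0,0,0,0,0,1],[0.17,0,0,0,0,0,1],[0.2,0,0,0,0,0,1],[0.22,0,0,0,0,0,1]]'; python3 go.py .4889 -.001 .082 -13.3
```

```text
time_s: 9.4
position: [0.4871, -0.0111, 0.0822]
tcp_rot: [[0.23, 0.973, -0.0], [0.973, -0.23, 0.0], [-0.0, -0.0, -1.0]]
force: [0.5, -2.9, -1.7]
opening: 0.135
grasp_force: 29.9
t 9.4 pos [ 0.4871 -0.0111  0.0822] yaw -13.29 F [ 0.5 -2.9 -1.7] row [ 0.0513 -0.003   0.0012] az 0.0
```

```bash
python3 -m pendant '[[0.015,0,0,0,0,0,1],[0.025,0,0,0,0,0,1],[0.035,0,0,0,0,0,1],[0.045,0,0,0,0,0,1],[0.052,0,0,0,0,0,1],[0.06,0,0,0,0,0,1],[0.065,0,0,0,0,0,1]]'; python3 go.py .4889 -.001 .082 -13.3
```

```text
time_s: 10.1
position: [0.49, 0.0011, 0.0822]
tcp_rot: [[0.23, 0.973, -0.0], [0.973, -0.23, 0.0], [-0.0, -0.0, -1.0]]
force: [-0.1, -2.0, -3.0]
opening: 0.137
grasp_force: 29.9
t 10.1 pos [0.49   0.0011 0.0822] yaw -13.31 F [-0.1 -2.  -3. ] row [-0.0114 -0.003   0.0012] az -0.0001
```

```bash
python3 -m pendant '[[0.007,0,0,0,0,0,1],[0.014,0,0,0,0,0,1],[0.02,0,0,0,0,0,1],[0.026,0,0,0,0,0,1],[0.032,0,0,0,0,0,1],[0.032,0,0,0,0,0,1]]'; python3 go.py .4889 -.001 .082 -13.3
```

```text
time_s: 10.7
position: [0.4921, 0.0063, 0.0824]
tcp_rot: [[0.229, 0.974, 0.001], [0.974, -0.229, -0.002], [-0.001, 0.001, -1.0]]
force: [-0.9, -5.8, -2.5]
opening: 0.131
grasp_force: 30.0
t 10.7 pos [0.4921 0.0063 0.0824] yaw -13.22 F [-0.9 -5.8 -2.5] row [-0.0391 -0.0072  0.0023] az 0.0004
```

```bash
python3 -m pendant '[[0.006,0,0,0,0,0,1],[0.012,0,0,0,0,0,1],[0.018,0,0,0,0,0,1],[0.018,0,0,0,0,0,1]]'; python3 go.py .4889 -.001 .082 -13.3
```

```text
time_s: 11.1
position: [0.4926, 0.0068, 0.0827]
tcp_rot: [[0.227, 0.974, 0.0], [0.974, -0.227, -0.005], [-0.005, 0.001, -1.0]]
force: [-5.0, -24.6, 1.4]
opening: 0.133
grasp_force: 30.0
t 11.1 pos [0.4926 0.0068 0.0827] yaw -13.13 F [ -5.  -24.6   1.4] row [-0.0421 -0.0092  0.0037] az 0.001
```

```bash
python3 -m pendant '[[-0.012,0,0,0,0,0,-1],[-0.012,0,0,0,0,0,-1],[-0.012,0,0,0,0,0,-1],[-0.012,0,0,0,0,0,-1],[-0.012,0,-0.1,0,0,0,-1],[-0.012,0,-0.3,0,0,0,-1],[-0.012,0,-0.5,0,0,0,-1],[-0.012,0,-0.6,0,0,0,-1]]'; python3 go.py .637 -.2985 .2 13.9
```

```text
time_s: 11.9
position: [0.4928, 0.0089, 0.2051]
tcp_rot: [[0.229, 0.973, 0.004], [0.973, -0.229, -0.001], [0.0, 0.004, -1.0]]
force: [-0.4, -0.1, -0.6]
opening: 0.777
grasp_force: 0.0
t 11.9 pos [0.4928 0.0089 0.2051] yaw -13.26 F [-0.4 -0.1 -0.6] row [-1.3307  1.0544  0.0294] az -0.1509
```

```bash
python3 -m pendant '[[-1,0.8,-0.1,0,0,-0.15,-1],[-1,0.8,-0.1,0,0,-0.15,-1],[-1,0.8,-0.1,0,0,-0.15,-1],[-1,0.8,-0.1,0,0,-0.15,-1],[-1,0.8,-0.1,0,0,-0.15,-1],[-1,0.8,-0.1,0,0,-0.15,-1]]'; python3 go.py .637 -.2985 .2 13.9
python3 - <<'E'
from h import *
for n in("top","side"):
    p,d,P=cloud(n); np.savez(f"{n}2.npz",p=p,P=P)
    if n=="top": A=cv2.resize(p[160:225,240:345],None,fx=5,fy=5,interpolation=cv2.INTER_CUBIC)
    else: B=cv2.resize(p[140:250,230:345],None,fx=2.4,fy=2.4,interpolation=cv2.INTER_CUBIC)
o=np.zeros((600,530,3),np.uint8);o[:325,:525]=A;o[330:330+B.shape[0],:B.shape[1]]=B
C=cv2.resize(p[150:200,265:315],None,fx=4.8,fy=4.8,interpolation=cv2.INTER_CUBIC);o[330:570,285:525]=C
cv2.imwrite("pics/m3.png",o[:,:,::-1])
E
```

```text
time_s: 12.5
position: [0.6045, -0.2285, 0.2231]
tcp_rot: [[-0.233, 0.972, 0.006], [0.972, 0.233, -0.005], [-0.006, 0.005, -1.0]]
force: [-0.1, 0.2, 0.3]
opening: 0.995
grasp_force: 0.0
t 12.5 pos [ 0.6045 -0.2285  0.2231] yaw 13.5 F [-0.1  0.2  0.3] row [-0.3774  0.076   0.1181] az -0.0022
```

View pics/m3.png

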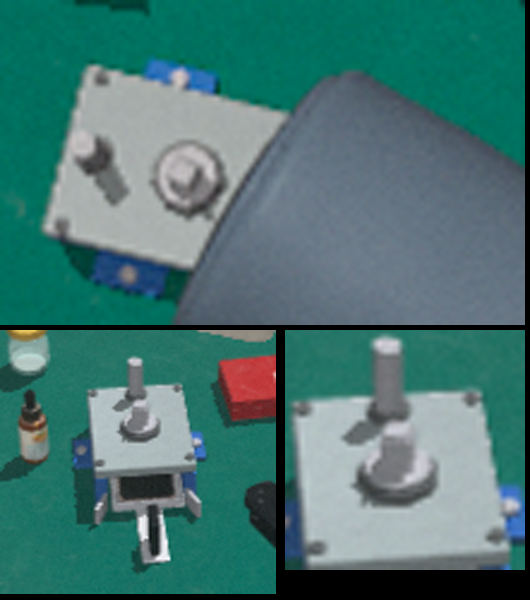

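The side view shows the tray in the mouth: its near rim is at about (147,505) with the dark phone inside, the tab is at (153,530), and the jar and dropper are standing. Next I'll check the tab position numerically and fit the spindle yaw.

Run:
```python
from h import *
b=np.load("side2.npz");P=b["P"]
yaw=np.radians(76.7);ex=np.array([np.cos(yaw),np.sin(yaw)]);ey=np.array([-ex[1],ex[0]]);O=np.array([.5213,.1363])
def loc(q): return np.stack([(q[:,:2]-O)@ex,(q[:,:2]-O)@ey,q[:,2]],1)*1e3
L=loc(P.reshape(-1,3))
def rep(n,m):
    q=L[m]; c=cv2.minAreaRect(q[:,:2].astype(np.float32)); print(n,len(q),np.round(c[0],1),np.round(c[1],1),round(c[2],1),"z",np.round(np.median(q[:,2]),1))
X,Y,Z=L.T
rep("tab",(X<-105)&(X>-190)&(abs(Y)<30)&(Z>44)&(Z<58))
rep("plate",(X<100)&(X>-80)&(abs(Y)<70)&(Z>57)&(Z<64))
m=(abs(X-65)<14)&(abs(Y)<14)&(Z>108);rep("pillar",m)
rep("mouthrim",(X<-60)&(X>-95)&(abs(Y)<41)&(Z>9)&(Z<15))
for nm in("top0","side0","side2"):
    D=np.load(nm+".npz");Q=loc(D["P"].reshape(-1,3));
    m=(np.hypot(Q[:,0],Q[:,1])<22)&(Q[:,2]>92)&(Q[:,2]<101);q=Q[m]
    print(nm,len(q),np.round(q.mean(0),1),cv2.minAreaRect(q[:,:2].astype(np.float32)))
    m=(np.hypot(Q[:,0],Q[:,1])<26)&(Q[:,2]>68.5)&(Q[:,2]<76);print(" shoulder",np.round(cv2.minEnclosingCircle(Q[m][:,:2].astype(np.float32))[0],1))
# spindle side-face normals: points z 78..92 from the side camera
for nm in("side0","side2"):
    Q=loc(np.load(nm+".npz")["P"].reshape(-1,3))
    m=(np.hypot(Q[:,0],Q[:,1])<18)&(Q[:,2]>77)&(Q[:,2]<93);q=Q[m];q=q[np.argsort(q[:,1])]
    print(nm,len(q));print(np.round(q[:,:2]).astype(int).tolist())
```

```text
tab 49 [-142.1   -2.1] [10.6 36.7] 84.6 z 51.9
plate 1075 [8.1 0.5] [162.8 117. ] 0.1 z 60.9
pillar 24 [62.  -0.6] [16.5 15.9] 14.9 z 112.1
mouthrim 103 [-73.1  -0.2] [79.4 26.1] 88.7 z 12.2
top0 29 [ 0.6 -1.6 96.4] ((0.8118596076965332, -1.1207876205444336), (17.445667266845703, 17.296066284179688), 77.68143463134766)
 shoulder [ 1.  -0.4]
side0 36 [-1.2  1.  97. ] ((0.011286735534667969, 0.9907197952270508), (16.77227020263672, 23.75672149658203), 84.85641479492188)
 shoulder [1.8 2.5]
side2 30 [-0.7  0.4 97.2] ((-0.669924259185791, 1.9634618759155273), (18.755142211914062, 20.10336685180664), 50.123435974121094)
 shoulder [-1.1  1.3]
side0 33
[[-7, -9], [11, -8], [-3, -7], [-5, -7], [-9, -7], [-10, -6], [-15, -6], [-5, -4], [-8, -4], [-8, -4], [-10, -4], [-6, -1], [-6, -1], [-10, -1], [-11, -1], [-12, -1], [-3, 1], [-6, 2], [-8, 2], [-8, 2], [-10, 2], [-5, 4], [-4, 4], [-6, 4], [-6, 5], [0, 7], [-4, 7], [-10, 8], [-9, 8], [-5, 10], [-6, 10], [-4, 10], [-6, 10]]
side2 36
[[-5, -7], [-6, -7], [-8, -7], [-8, -7], [-12, -6], [-8, -4], [-10, -4], [-11, -4], [-12, -3], [-3, -1], [-6, -1], [-9, -1], [-9, -1], [-12, -1], [-4, 2], [-7, 2], [-6, 2], [-7, 2], [-7, 2], [-9, 2], [-2, 4], [-2, 4], [-5, 4], [-6, 4], [-7, 5], [-6, 5], [-5, 7], [-6, 7], [-8, 7], [-7, 7], [-11, 8], [1, 9], [-3, 10], [-7, 10], [-9, 10], [-7, 10]]
```

Run:
```python
from h import *
from scipy.optimize import least_squares
yaw=np.radians(76.7);ex=np.array([np.cos(yaw),np.sin(yaw)]);ey=np.array([-ex[1],ex[0]]);O=np.array([.5213,.1363])
def loc(q): return np.stack([(q[:,:2]-O)@ex,(q[:,:2]-O)@ey,q[:,2]],1)*1e3
for n in("side","top"):
    qs=[];im=[]
    for k in range(10):
        p,d,P=cloud(n);im.append(p.astype(float));L=loc(P.reshape(-1,3))
        m=(np.hypot(L[:,0],L[:,1])<16)&(L[:,2]>78)&(L[:,2]<93.5);qs.append(L[m])
    q=np.vstack(qs);print(n,len(q))
    np.save(f"avg_{n}.npy",np.mean(im,0))
    def f(v):
        c,s=np.cos(v[2]),np.sin(v[2]);a=(q[:,:2]-v[:2])@np.array([[c,-s],[s,c]])
        e=np.max(np.abs(a),1)-9; return np.r_[e,(v[:2])*2]
    for y0 in np.radians([-35,-20,-5,10,25,40]):
        r=least_squares(f,[0,0,y0],loss="soft_l1");print(np.round(r.x[:2],1),round(np.degrees(r.x[2]),1),round(r.cost,1))
a=np.load("avg_side.npy").astype(np.uint8);b=np.load("avg_top.npy").astype(np.uint8)
o=np.hstack([cv2.resize(x,(390,390),interpolation=cv2.INTER_CUBIC) for x in(a[157:187,277:307],b[180:210,262:292])])
cv2.imwrite("pics/m4.png",o[:,:,::-1])
```

```text
side 324
[1.8 0.3] -10.0 308.0
[1.8 0.3] -10.0 308.0
[1.8 0.3] -10.0 308.0
[1.8 0.3] -10.0 308.0
[1.8 0.3] -10.0 308.0
[1.8 0.3] 80.0 308.0
top 83
[ 1.2 -1.3] -13.2 37.9
[ 1.2 -1.3] -13.2 37.9
[ 1.2 -1.3] -13.2 37.9
[ 1.2 -1.3] -13.2 37.9
[ 1.2 -1.3] -13.2 37.9
[ 1.2 -1.3] 76.8 37.9
```

View pics/m4.png

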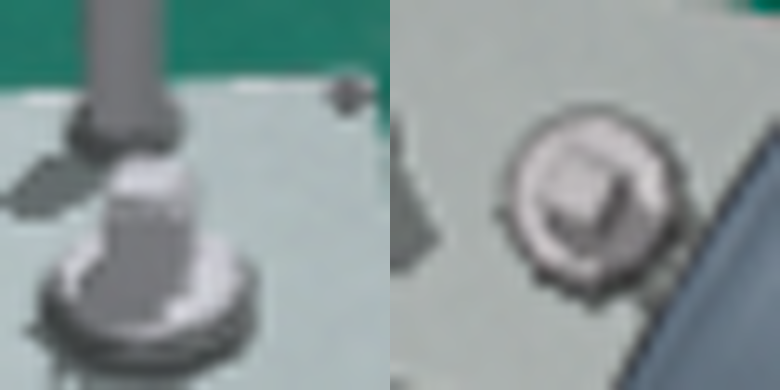

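The left crop (side) shows the front face of the square spindle, and the right crop (top) shows dark side faces at (620,190) and (565,215). Both agree with the fit: the spindle is turned about -12° from the press axes, which is about 65° world yaw. Now for the handle.

```bash
python3 - <<'E'
from h import *
for nm in("top0","side0"):
    b=np.load(nm+".npz");P=b["P"];p=b["p"].astype(int)
    red=(p[...,0]>100)&(p[...,1]<70)&(p[...,2]<70)&(np.abs(P[...,0]-.637)<.035)&(np.abs(P[...,1]+.298)<.035)&(P[...,2]>.031)
    q=P[red];print(len(q),np.round(cv2.minAreaRect((q[:,:2]*1e3).astype(np.float32))[:2],1),cv2.minAreaRect((q[:,:2]*1e3).astype(np.float32))[2])
    m=(P[...,2]>.017)&(P[...,2]<.045)&(P[...,0]>.6)&(np.hypot(P[...,0]-.637,P[...,1]+.298)<.1)
    q=P[m][:,:2];w=np.linalg.eigh(np.cov(q.T));print(q.mean(0),np.degrees(np.arctan2(w[1][1,1],w[1][0,1])))
E
python3 go.py .637 -.298 .096 13.9
```

```text
80 [[ 638.3 -296.8]
 [  34.9   38.8]] 14.142765998840332
[ 0.63815318 -0.29506302] 104.62733827826044
181 [[ 637.1 -298. ]
 [  36.    41.3]] 14.462658882141113
[ 0.63654932 -0.30223328] 104.45374349548305
t 13.6 pos [ 0.6014 -0.2232  0.2222] yaw 13.68 F [-1.1  0.2  0.8] row [-0.4056  0.0843  0.6311] az -0.0012
```

```bash
python3 -m pendant '[[-0.2,0.05,0.1,0,0,-0.004,-1],[-0.4,0.09,0.3,0,0,-0.004,-1],[-0.4,0.09,0.45,0,0,-0.004,-1],[-0.4,0.09,0.55,0,0,-0.004,-1],[-0.4,0.09,0.55,0,0,-0.004,-1]]';python3 go.py .6378 -.2975 .077 14.4
```

```text
time_s: 14.1
position: [0.6356, -0.2956, 0.1079]
tcp_rot: [[-0.248, 0.969, -0.007], [0.969, 0.248, 0.005], [0.006, -0.006, -1.0]]
force: [-0.3, 0.5, -0.9]
opening: 1.001
grasp_force: 0.0
t 14.1 pos [ 0.6356 -0.2956  0.1079] yaw 14.37 F [-0.3  0.5 -0.9] row [-0.0127  0.0092  0.1546] az -0.0002
```

```bash
python3 -m pendant '[[-0.005,0.006,0.07,0,0,0,-1],[-0.005,0.006,0.14,0,0,0,-1],[-0.005,0.006,0.16,0,0,0,-1],[-0.005,0.006,0.16,0,0,0,-1]]';python3 go.py .6378 -.2975 .077 14.4
```

```text
time_s: 14.5
position: [0.639, -0.2967, 0.0798]
tcp_rot: [[-0.249, 0.968, -0.001], [0.968, 0.249, 0.001], [0.001, -0.001, -1.0]]
force: [-0.7, 0.3, -0.9]
opening: 0.997
grasp_force: 0.0
t 14.5 pos [ 0.639  -0.2967  0.0798] yaw 14.43 F [-0.7  0.3 -0.9] row [-0.0023 -0.007   0.0138] az 0.0002
```

```bash
python3 -m pendant '[[-0.003,-0.006,0.012,0,0,0,1],[-0.003,-0.006,0.012,0,0,0,1],[-0.003,-0.006,0.012,0,0,0,1],[-0.003,-0.006,0.012,0,0,0,1],[-0.003,-0.006,0.012,0,0,0,1],[-0.003,-0.006,0.012,0,0,0,1],[-0.003,-0.006,0.012,0,0,0,1]]';python3 -m pendant '[[0,0,0,0,0,0,1],[0,0,0,0,0,0,1],[0,0,0,0,0,0,1],[0,0,0,0,0,0,1]]';python3 go.py .6378 -.2975 .077 14.4
```

```text
time_s: 15.2
position: [0.6383, -0.2981, 0.0779]
tcp_rot: [[-0.249, 0.969, 0.0], [0.969, 0.249, -0.0], [-0.0, 0.0, -1.0]]
force: [0.5, -0.4, -1.0]
opening: 0.442
grasp_force: 0.0
time_s: 15.6
position: [0.6383, -0.2981, 0.0779]
tcp_rot: [[-0.249, 0.969, 0.0], [0.969, 0.249, -0.0], [-0.0, 0.0, -1.0]]
force: [-0.0, 0.2, 0.4]
opening: 0.412
grasp_force: 30.0
t 15.6 pos [ 0.6383 -0.2981  0.0779] yaw 14.41 F [-0.   0.2  0.4] row [ 0.0035 -0.0019  0.0044] az 0.0001
```

```bash
python3 -m pendant '[[0,0,-0.15,0,0,0,1],[0,0,-0.35,0,0,0,1],[0,0,-0.55,0,0,0,1],[0,0,-0.75,0,0,0,1],[0,0,-0.85,0,0,0,1],[0,0,-0.85,0,0,0,1]]';python3 go.py .5218 .1372 .23 64.7
```

```text
time_s: 16.2
position: [0.6395, -0.2989, 0.2514]
tcp_rot: [[-0.249, 0.969, 0.006], [0.969, 0.249, -0.004], [-0.005, 0.004, -1.0]]
force: [0.7, -1.3, -4.3]
opening: 0.409
grasp_force: 30.0
t 16.2 pos [ 0.6395 -0.2989  0.2514] yaw 14.42 F [ 0.7 -1.3 -4.3] row [ 2.2589 -0.0277  0.095 ] az -0.2794
```

```bash
python3 -m pendant '[[0.1,0,0,0,0,-0.03,1],[0.25,0,0,0,0,-0.06,1],[0.4,0,0,0,0,-0.1,1],[0.55,0,0,0,0,-0.14,1],[0.7,0,0,0,0,-0.18,1],[0.85,0,0,0,0,-0.22,1],[1,0,0,0,0,-0.25,1],[1,0,0,0,0,-0.279,1]]';python3 go.py .5218 .1372 .23 64.7
```

```text
time_s: 17.0
position: [0.5848, -0.0995, 0.2447]
tcp_rot: [[-0.907, 0.422, -0.009], [0.422, 0.907, 0.005], [0.01, 0.001, -1.0]]
force: [0.3, -0.8, -4.4]
opening: 0.412
grasp_force: 30.0
t 17.0 pos [ 0.5848 -0.0995  0.2447] yaw 65.04 F [ 0.3 -0.8 -4.4] row [0.7843 0.94   0.0825] az 0.0019
```

```bash
python3 -m pendant '[[0.1,0.12,0.01,0,0,0,1],[0.25,0.3,0.02,0,0,0,1],[0.4,0.48,0.03,0,0,0,1],[0.55,0.66,0.04,0,0,0,1],[0.68,0.82,0.05,0,0,0,1],[0.77,0.92,0.06,0,0,0,1],[0.78,0.93,0.06,0,0,0,1],[0.78,0.93,0.06,0,0,0,1]]';python3 go.py .5218 .1372 .21 64.7
python3 - <<'E'
from h import *
for n in("top","side"):
    p,d,P=cloud(n); np.savez(f"{n}3.npz",p=p,P=P)
B=cv2.resize(p[130:230,230:350],None,fx=6,fy=6,interpolation=cv2.INTER_CUBIC)
cv2.imwrite("pics/m5.png",B[:,:,::-1])
E
```

```text
time_s: 17.8
position: [0.5258, 0.1311, 0.2341]
tcp_rot: [[-0.904, 0.426, -0.004], [0.426, 0.905, -0.001], [0.003, -0.002, -1.0]]
force: [-0.3, 0.2, -3.5]
opening: 0.413
grasp_force: 30.0
t 17.8 pos [0.5258 0.1311 0.2341] yaw 64.76 F [-0.3  0.2 -3.5] row [0.0306 0.0193 0.1204] az 0.0003
```

View pics/m5.png

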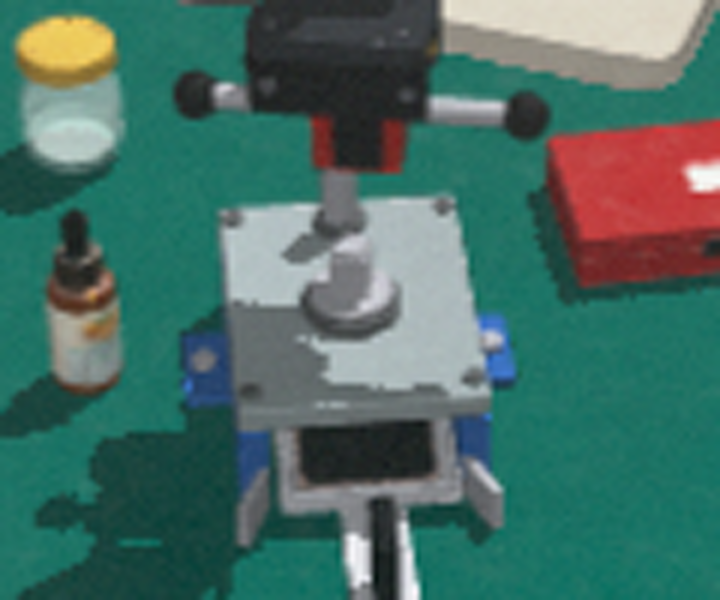

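The view shows the handle level above the spindle, with balls at (195,95) and (527,115), the hub at (360,145) and the spindle top at (350,245). The phone is in the tray in the mouth. I'll measure the ball midpoint to find the in-hand offset.

Run:
```python
from h import *
P=np.load("side3.npz")["P"];p=np.load("side3.npz")["p"]
C=np.array(calibration("side")["T"])[:3,3]
bs=[]
for u,v in((195/6+230,95/6+130),(527/6+230,115/6+130)):
    u,v=int(round(u)),int(round(v)); W=P[v-1:v+2,u-1:u+2].reshape(-1,3);s=np.nanmedian(W,0)
    d=(s-C)/np.linalg.norm(s-C);b=s+d*.0105;bs.append(b);print(np.round(b,4))
bs=np.array(bs);m=bs.mean(0);t=bs[0]-bs[1]
print("mid",m,"len",np.linalg.norm(t),"yaw",np.degrees(np.arctan2(t[1],t[0])))
from rig import readout
s=readout.read_state();print(s["position"],(s["tcp_rot"].T@(m-s["position"]))*1e3)
```

```text
[0.4566 0.1628 0.1805]
[0.5935 0.0987 0.1818]
mid [0.52503327 0.13079847 0.18116236] len 0.15116402619723762 yaw 154.9092675629481
[0.52719747 0.12974963 0.23489023] [ 2.3526801   0.08120011 53.73012909]
```

```bash
python3 go.py .5229 .1367 .185 64.7
```

```text
t 17.9 pos [0.5272 0.1297 0.2349] yaw 64.61 F [-0.5  0.  -3.9] row [0.0341 0.0225 0.2495] az -0.0005
```

```bash
python3 -m pendant '[[0.015,0.01,0.03,0,0,0,1],[0.03,0.02,0.08,0,0,0,1],[0.034,0.022,0.13,0,0,0,1],[0.034,0.022,0.18,0,0,0,1],[0.034,0.022,0.22,0,0,0,1],[0.034,0.022,0.24,0,0,0,1],[0.034,0.022,0.24,0,0,0,1]]'; python3 go.py .5229 .1367 .175 64.7
```

```text
time_s: 18.6
position: [0.5227, 0.1373, 0.187]
tcp_rot: [[-0.904, 0.428, -0.002], [0.428, 0.904, -0.0], [0.001, -0.001, -1.0]]
force: [-0.2, -0.1, -3.2]
opening: 0.411
grasp_force: 30.0
t 18.6 pos [0.5227 0.1373 0.187 ] yaw 64.63 F [-0.2 -0.1 -3.2] row [-0.0024 -0.0024  0.06  ] az -0.0004
```

Creep down: 2 mm per row to about 10 mm onto the spindle.

```bash
python3 -m pendant '[[-0.002,-0.002,0.02,0,0,0,1],[-0.002,-0.002,0.035,0,0,0,1],[-0.002,-0.002,0.045,0,0,0,1],[-0.002,-0.002,0.055,0,0,0,1],[-0.002,-0.002,0.065,0,0,0,1],[-0.002,-0.002,0.065,0,0,0,1]]'; python3 go.py .5229 .1367 .15 64.7
```

```text
time_s: 19.2
position: [0.523, 0.1369, 0.1746]
tcp_rot: [[-0.904, 0.428, -0.0], [0.428, 0.904, -0.0], [0.0, -0.0, -1.0]]
force: [-0.7, 0.1, -4.2]
opening: 0.411
grasp_force: 30.0
t 19.2 pos [0.523  0.1369 0.1746] yaw 64.63 F [-0.7  0.1 -4.2] row [ 1.000e-04 -1.200e-03  1.232e-01] az -0.0004
```

```bash
python3 -m pendant '[[0,0,0.008,0,0,0,1],[0,0,0.016,0,0,0,1],[0,0,0.024,0,0,0,1],[0,0,0.03,0,0,0,1],[0,0,0.03,0,0,0,1]]'; python3 go.py .5229 .1367 .15 64.7
```

```text
time_s: 19.7
position: [0.5231, 0.1369, 0.1687]
tcp_rot: [[-0.904, 0.428, -0.0], [0.428, 0.904, 0.0], [0.0, -0.0, -1.0]]
force: [0.6, -0.3, -4.5]
opening: 0.409
grasp_force: 30.0
t 19.7 pos [0.5231 0.1369 0.1687] yaw 64.63 F [ 0.6 -0.3 -4.5] row [ 0.0005 -0.0014  0.0933] az -0.0004
```

```bash
python3 -m pendant '[[0,0,0.01,0,0,0,1],[0,0,0.02,0,0,0,1],[0,0,0.03,0,0,0,1],[0,0,0.04,0,0,0,1],[0,0,0.05,0,0,0,1],[0,0,0.05,0,0,0,1]]'; python3 go.py .5229 .1367 .15 64.7
```

```text
time_s: 20.3
position: [0.5231, 0.1369, 0.1585]
tcp_rot: [[-0.904, 0.429, -0.0], [0.429, 0.904, 0.0], [0.0, -0.0, -1.0]]
force: [-0.1, 0.0, -4.4]
opening: 0.415
grasp_force: 30.0
t 20.3 pos [0.5231 0.1369 0.1585] yaw 64.62 F [-0.1  0.  -4.4] row [ 0.0004 -0.0013  0.0426] az -0.0004
```

```bash
python3 -m pendant '[[0,0,0.01,0,0,0,1],[0,0,0.02,0,0,0,1],[0,0,0.03,0,0,0,1],[0,0,0.037,0,0,0,1],[0,0,0.043,0,0,0,1],[0,0,0.046,0,0,0,1],[0,0,0.046,0,0,0,1]]'; python3 go.py .5229 .1367 .15 64.7
```

```text
time_s: 21.0
position: [0.5231, 0.1369, 0.1498]
tcp_rot: [[-0.904, 0.428, -0.0], [0.428, 0.904, -0.0], [0.0, -0.0, -1.0]]
force: [-0.5, -0.5, -1.8]
opening: 0.41
grasp_force: 30.0
t 21.0 pos [0.5231 0.1369 0.1498] yaw 64.63 F [-0.5 -0.5 -1.8] row [ 0.0006 -0.0013 -0.001 ] az -0.0004
```

Contact is starting exactly at the seated height; press a little to confirm.

```bash
python3 -m pendant '[[0,0,0.005,0,0,0,1],[0,0,0.01,0,0,0,1],[0,0,0.012,0,0,0,1],[0,0,0.012,0,0,0,1]]'; python3 go.py .5229 .1367 .15 64.7
```

```text
time_s: 21.4
position: [0.5231, 0.1369, 0.1497]
tcp_rot: [[-0.904, 0.428, 0.001], [0.428, 0.904, -0.0], [-0.001, 0.0, -1.0]]
force: [-4.6, 0.2, 14.9]
opening: 0.41
grasp_force: 30.0
t 21.4 pos [0.5231 0.1369 0.1497] yaw 64.65 F [-4.6  0.2 14.9] row [ 0.0004 -0.0014 -0.0016] az -0.0003
```

```bash
python3 -m pendant '[[0,0,-0.01,0,0,0,-0.16],[0,0,-0.01,0,0,0,-0.16],[0,0,-0.01,0,0,0,-0.16],[0,0,-0.01,0,0,0,-0.16],[0,0,-0.01,0,0,0,-0.16]]'; python3 -m pendant '[[0,0,-0.05,0,0,0,-0.16],[0,0,-0.15,0,0,0,-0.16],[0,0,-0.3,0,0,0,-0.16],[0,0,-0.5,0,0,0,-0.16],[0,0,-0.7,0,0,0,-0.16],[0,0,-0.8,0,0,0,-0.16]]'; python3 go.py .6 -.2 .3 64.7
```

```text
time_s: 21.9
position: [0.5232, 0.1369, 0.149]
tcp_rot: [[-0.904, 0.428, -0.0], [0.428, 0.904, -0.0], [0.0, -0.0, -1.0]]
force: [-0.6, 0.1, -0.1]
opening: 0.579
grasp_force: 0.0
time_s: 22.5
position: [0.5243, 0.137, 0.3135]
tcp_rot: [[-0.904, 0.428, 0.006], [0.428, 0.904, 0.0], [-0.006, 0.003, -1.0]]
force: [1.5, -0.3, -0.6]
opening: 0.581
grasp_force: 0.0
t 22.5 pos [0.5243 0.137  0.3135] yaw 64.64 F [ 1.5 -0.3 -0.6] row [-1.0633 -1.3609  0.0693] az -0.0003
```

```bash
python3 -m pendant '[[-0.7,-1,0,0,0,0,-0.16],[-0.7,-1,0,0,0,0,-0.16],[-0.7,-1,0,0,0,0,-0.16],[-0.7,-1,0,0,0,0,-0.16],[-0.7,-1,0,0,0,0,-0.16],[-0.7,-1,0,0,0,0,-0.16],[-0.7,-1,0,0,0,0,-0.16]]' | head -2
python3 - <<'E'
from h import *
yaw=np.radians(76.7);ex=np.array([np.cos(yaw),np.sin(yaw)]);ey=np.array([-ex[1],ex[0]]);O=np.array([.5213,.1363])
for n in("top","side"):
    Ls=[]
    for k in range(6 if n=="side" else 1):
        p,d,P=cloud(n);q=P.reshape(-1,3);Ls.append(np.stack([(q[:,:2]-O)@ex,(q[:,:2]-O)@ey,q[:,2]],1)*1e3)
    X,Y,Z=np.vstack(Ls).T
    def rep(nm,m):
        if m.sum()>4:
            c=cv2.minAreaRect(np.stack([X[m],Y[m]],1).astype(np.float32));print(n,nm,m.sum(),np.round(c[0],1),np.round(c[1],1),round(c[2],1),"z",round(np.median(Z[m]),1), "medxy",np.round(np.median(X[m]),1),np.round(np.median(Y[m]),1))
    rep("tab",(X<-105)&(X>-190)&(abs(Y)<30)&(Z>44)&(Z<58))
    rep("rim",(X<-62)&(X>-95)&(abs(Y)<41)&(Z>10)&(Z<14.5))
    rep("hubtop",(np.hypot(X,Y)<32)&(Z>104)&(Z<113))
    A=cv2.resize(p[130:245,230:350],None,fx=4.8,fy=4.8,interpolation=cv2.INTER_CUBIC) if n=="side" else None
cv2.imwrite("pics/m6.png",A[:,:,::-1])
E
```

```text
time_s: 23.2
position: [0.5637, -0.1047, 0.3094]
top tab 28 [-137.5   -4. ] [30. 12.] 0.7 z 50.8 medxy -135.0 -3.1
top rim 16 [-70.6  -1.7] [ 7.3 75. ] 1.3 z 11.6 medxy -71.7 -0.8
top hubtop 100 [0.5 0.5] [47.4 34.8] 78.2 z 107.6 medxy -0.4 -1.3
side tab 297 [-142.3   -2.1] [10.6 41. ] 84.7 z 51.9 medxy -146.2 -1.4
side rim 428 [-78.   -0.4] [79.9 31.9] 89.7 z 12.2 medxy -70.7 2.0
side hubtop 682 [-0.3  0.6] [61.2 45.8] 74.3 z 108.2 medxy -2.7 2.0
```

View pics/m6.png

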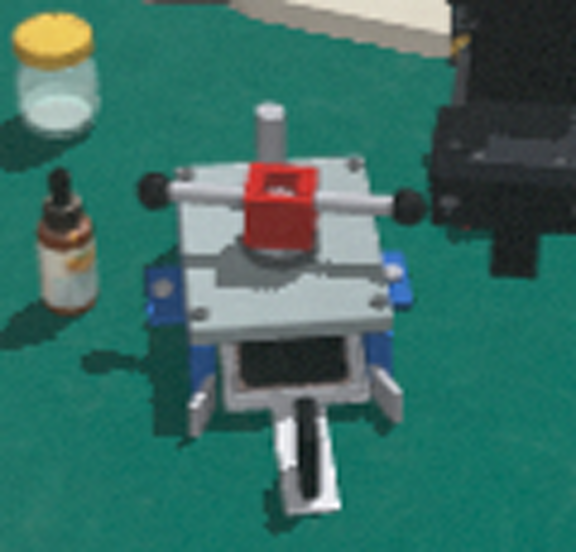

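The side view shows the red hub seated at (282,210) with its bar crosswise and its top at 108 mm, which is the fully seated height. The tray is in the mouth with the phone inside, its tab at (308,450). The jar and dropper are standing, and the robot touches nothing. The spray bottle is out of this crop, so I'll check it before handing in.

Run:
```python
from h import *
for n in("side","top"):
    P=cloud(n)[2];m=(np.hypot(P[...,0]-.679,P[...,1]+.093)<.03)&(P[...,2]>.09)
    print(n,m.sum(),P[m].mean(0) if m.any() else None)
    if m.sum()>8: print(bot.hand_in()); break
```

```text
side 53 [ 0.67731172 -0.09553226  0.1015515 ]
the job is handed in; nothing more can be done
None
```

The tray is pushed home against the back wall with the phone in it, the handle is seated on the shoulder of the spindle, and the jar, spray and dropper bottles still stand; I handed the job in at about 24 s.

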